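Pack the blood analyser's control caddy

ROBOT

A 6-joint arm with a two-finger parallel gripper is mounted at the origin on the work surface. World frame = base frame: x ahead of the robot, y to its left, z up, the work surface at z = 0. Lengths are in m, angles in degrees, forces in N, time in s.
With the tool pointing down it reaches from about 0.35 to 0.875 m from the base axis. Payload 4.2 kg.
Tool frame: the origin (TCP) lies at the very end of the fingers, on their centre line; the grasp point (between the pads) lies 19 mm behind it (r.grip_point_offset is the distance from the TCP to the grasp point, in m); z points along the fingers, y is the line along which they close (so a half turn about z gives the same grasp; the last joint's range is limited). The gripper opens to 87 mm and grips with 3 to 60 N. Pads are 19 mm wide; open, the fingers measure 117 mm over their backs; the gripper's body (75 mm by 190 mm) begins 51 mm behind the grasp point.
Start: joints at [-50.271, 22.042, 0.453, 0, -68.411, -14.817], TCP at [0.263, -0.567, 0.223] pointing down, gripper open.
Joint ranges: [-179.83, 179.83], [-69.29, 118.12], [-61.27, 80.66], [-181.25, 117.63], [-171.15, -9.14], [-177.46, 177.46]. Speed limits (degrees/s): [159.86, 159.86, 180, 180, 180, 180].

INTERFACE

Orientations are given as a 3x3 rotation matrix whose columns are the frame's x, y, z axes.
In Python, from station import r, cams gives the robot as it stands. The module is installed in compiled form; this text tells all that it offers.
- The arm moves only by the shell command python3 -m handwheel 'ROWS'. ROWS is JSON, a list that holds one entry, the list of rows, each a list of 7 numbers: the turn, a rotation vector about the tool's x, y, z in units of 6 degrees (1.0 is 6 degrees), then the shift along the tool's x, y, z in m, then the finger opening in m, from 0 to 0.087. In form: [[[ax, ay, az, x, y, z, jaw], ...]]. A call has 1 to 12 rows; each row shifts and turns the commanded pose from where the row before left it, along the tool's axes as they then stand; what a row does not reach is not made up. A row lasts 1/10 s, in which the tool goes at most 50 mm and 8.59 degrees, less where a joint would pass 70% of its speed; a pose out of reach is approached as far as the arm can. A call with a gripper value outside its range is refused whole. The fingers move at their own pace and stop on an object; the grip force is fixed at half the most. Time passes only in rows, so rows that do not move let the fingers close. It gives the time, the measured TCP pose, the force, the opening and the grip force at its end, in the units of the state.
- r.sense(): the state, without advancing time (a new reading comes with each control period).
- cams.capture(name): name is "scene" or "top" or "wrist"; returns the picture (384x512x3 uint8, red, green, blue); there is no depth.
- cams.get_calibration(name): a dict with "camera_matrix" (3x3 intrinsics, pixels), "rvec" (rotation vector, rad) and "tvec" (3), from world to camera coordinates, as OpenCV has them; the wrist camera has in their place "T_tool_cam" (4x4, takes a point from camera to tool coordinates, whose origin is the TCP and whose axes are the flange's). Camera axes: x right, y down, z forward; pixel columns grow to the right and rows downward; lengths in m; the calibration is good to about 2 mm. A picture is of the moment at which its call begins: read the wrist's pose just before it. get_calibration takes no time and is no camera call.
- r.finish_job(): hands the job in; it is judged then, once.
The state is a dict: "time_s": time; "joints": joint angles; "joint_velocities": joint speeds; "effort": joint torques, N m; "tcp_pos": TCP position; "ee_rot": TCP orientation; "wrist_force": force on the tool from outside, world axes, zero at the start; "moment": the same for the moment, N m; "gripper_width": opening from 0.0 (shut) to 1.0 (fully open); "gripper_force": force on a finger pad.
Only numpy, scipy, OpenCV 4.12 (cv2) and the standard library are available. Lean on these libraries where they do the work, as an engineer would, in place of code of your own. Each camera call takes 0.05 s, during which the arm holds its last target. There are 200 camera calls.

TASK

Pack the analyser's control kit into the sectioned caddy: put the slide case flat in the long trough, and stand the three dropper bottles with pointed nozzles upright in the row of bays, the large one in the widest bay, the medium one in the middle-sized bay and the small one in the narrowest. Leave the look-alike bottles with flat caps and the tube rack where they stand.

Things in the scene. Friction and masses are not known exactly. Their poses are not given: they have to be found in the camera images.
- caddy: Blue tray, 162 (x) by 126 (y) by 18 mm tall, loose, 0.8 kg, any yaw. Walls 4, floor 3 mm thick. Origin: centre of underside. Bays in a row at y +29, all 60 long in y: widest (60 in x) at x -47, middle (48) at x +11, narrowest (38) at x +58. Trough, 154 (x) by 54 (y), centred at x 0, y -32. Fingers over 18 mm above the table clear its walls.
- dropper_large: Large dropper bottle: white round body 40 mm in diameter and 64 mm tall, then a short shoulder and a slim black pointed nozzle up to 92 mm overall. Stands upright; origin at the centre of its underside, z up. About 70 g.
- dropper_medium: Medium dropper bottle: white round body 30 mm in diameter and 56 mm tall, then a short shoulder and a slim black pointed nozzle up to 82 mm overall. Stands upright; origin at the centre of its underside, z up. About 45 g.
- dropper_small: Small dropper bottle: white round body 22 mm in diameter and 50 mm tall, then a short shoulder and a slim black pointed nozzle up to 72 mm overall. Stands upright; origin at the centre of its underside, z up. About 30 g.
- slide_case: Closed white box for microscope slides, 82 (x) by 36 (y) by 34 mm tall, grey lid line round it, paper panel on top, about 60 g. Origin: centre of underside, z up. In the trough its top is 37 mm above the table. Beside the trough there is little room for fingers once the bottles stand in their bays, so it is best put in first.
- flatcap_large: Large flat-capped bottle, a look-alike that stays where it is: the same white body (40 mm in diameter, 64 mm tall) but with a wide flat black screw cap, 82 mm overall. Origin at the centre of its underside, z up.
- flatcap_medium: Medium flat-capped bottle, a look-alike that stays where it is: the same white body (30 mm in diameter, 56 mm tall) but with a wide flat black screw cap, 72 mm overall. Origin at the centre of its underside, z up.
- flatcap_small: Small flat-capped bottle, a look-alike that stays where it is: the same white body (22 mm in diameter, 50 mm tall) but with a wide flat black screw cap, 64 mm overall. Origin at the centre of its underside, z up.
- tube_rack: Bystander: white rack 200 mm (x) by 64 mm (y) with black-capped tubes, 94 mm tall overall, loose, 0.5 kg; it stands on the side of the table where the caddy is not. Origin at the centre of its underside.

How it is judged:
By the outcome, as a careful person would: the job done as asked, in the order asked, and still so for the second after the job is handed in, with the robot touching nothing.
It also fails if it takes over 106 s, if anything falls off the work surface, if the arm or the gripper's body presses on something with over 40 N, if the wrist force passes 120 N, or if a joint passes its speed limit or range.

## Working session

There is one attempt and no reset: what is moved stays moved. The work goes in short steps, Python scripts to look and compute and a shell command to move; the robot and the scene stay as the last step left them, time stands still between calls to the robot, and variables do not carry over. Pictures are saved under pics/ and viewed, at most 14 in all, crops included, and the job is handed in when it is done.

```bash
mkdir -p pics; cat > h.py <<'E'
import numpy as np, cv2
from station import r, cams
def cal(n):
    c=cams.get_calibration(n); K=np.array(c["camera_matrix"])
    if n=="wrist":
        s=r.sense(); T=np.eye(4); T[:3,:3]=s["ee_rot"]; T[:3,3]=s["tcp_pos"]
        W=T@np.array(c["T_tool_cam"]); return K,W[:3,:3],W[:3,3]
    R=cv2.Rodrigues(np.array(c["rvec"],float))[0]; return K,R.T,-R.T@np.array(c["tvec"],float).ravel()
def ray(C,uv,z):
    K,R,o=C; d=R@np.linalg.inv(K)@np.array([uv[0],uv[1],1.0]); return o+d*(z-o[2])/d[2]
def proj(C,p):
    K,R,o=C; q=K@(R.T@(np.array(p)-o)); return q[:2]/q[2]
def snap(n,f):
    C=cal(n); im=cams.capture(n)[:,:,::-1].copy(); cv2.imwrite(f"pics/{f}.png",im); return C,im
E
python3 - <<'E'
from h import *
for n in("top","scene"):
    C,im=snap(n,n+"0"); print(n,C[2].round(3),C[0].round(1).tolist(),C[1].round(3).tolist())
s=r.sense(); print(s["time_s"],s["tcp_pos"],s["ee_rot"]); print(cams.get_calibration("wrist"))
im=cv2.imread("pics/top0.png"); cv2.imwrite("pics/top0b.png",cv2.resize(im,(800,600),interpolation=cv2.INTER_CUBIC))
E
```

```text
top [0.466 0.016 0.975] [[369.3, 0.0, 255.5], [0.0, 369.3, 195.9], [0.0, 0.0, 1.0]] [[-0.028, -0.994, 0.107], [-0.999, 0.025, -0.035], [0.032, -0.108, -0.994]]
scene [1.269 0.008 0.528] [[373.2, 0.0, 249.0], [0.0, 373.2, 186.9], [0.0, 0.0, 1.0]] [[-0.01, 0.575, -0.818], [1.0, -0.002, -0.013], [-0.009, -0.818, -0.575]]
0.1 [ 0.26304991 -0.56635176  0.22159303] [[-9.07014581e-01 -4.21098221e-01 -9.16078204e-04]
 [-4.21099202e-01  9.07012977e-01  1.70912780e-03]
 [ 1.11184144e-04  1.93596363e-03 -9.99998120e-01]]
{'camera_matrix': array([[283.94980504,   0.        , 255.12275465],
       [  0.        , 283.94980504, 196.04948262],
       [  0.        ,   0.        ,   1.        ]]), 'T_tool_cam': array([[-1.80767795e-04, -9.52653391e-01, -3.04058357e-01,
         8.47857136e-02],
       [ 9.99999938e-01, -2.63809159e-04,  2.32030807e-04,
        -9.14407313e-04],
       [-3.01258315e-04, -3.04058296e-01,  9.52653380e-01,
        -1.62028182e-01],
       [ 0.00000000e+00,  0.00000000e+00,  0.00000000e+00,
         1.00000000e+00]])}
```

View pics/top0b.png

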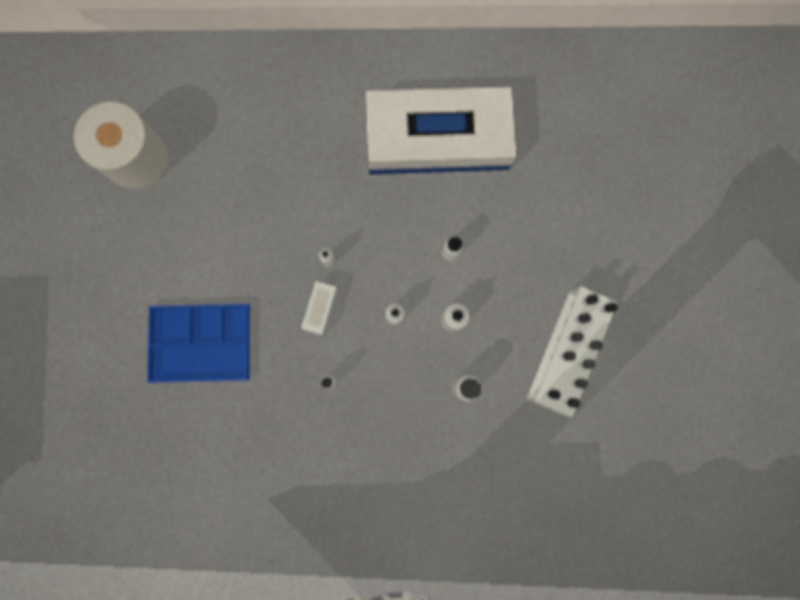

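View pics/scene0.png

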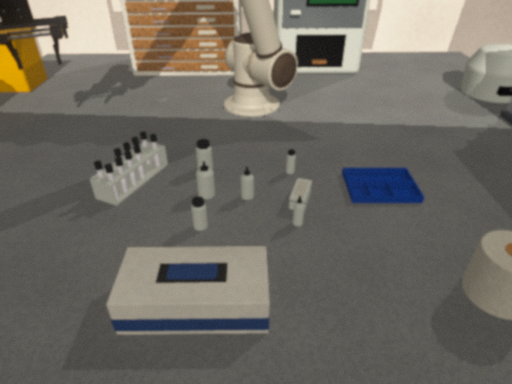

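The top view (scaled ×1.5625) shows the following:
- **Caddy:** (199,342), bays on the far side, widest bay at left.
- **Slide case:** (319,307).
- **Dropper bottles:** small (326,256), medium (395,313), large (457,316).
- **Flat-capped bottles:** medium (454,245), large (469,388), small (327,382).
- **Rack:** on the right.

The scene view agrees: the nozzles are on those three bottles.

```bash
python3 - <<'E'
from h import *
im=cv2.imread("pics/top0.png"); C=cal("top"); k=1.5625
b,g,rr=[im[:,:,i].astype(int) for i in range(3)]
m=((b-rr>50)).astype(np.uint8); m[:180]=0
c=max(cv2.findContours(m,0,2)[0],key=cv2.contourArea)
bx=cv2.boxPoints(cv2.minAreaRect(c)); P=np.array([ray(C,p,.018) for p in bx])
print("caddy",P.mean(0).round(4),P[:,:2].round(3).tolist())
w=(rr>135).astype(np.uint8); w[:150]=0
n,l,st,ce=cv2.connectedComponentsWithStats(w)
i=l[197,204]; c=cv2.findContours((l==i).astype(np.uint8),0,2)[0][0]
bx=cv2.boxPoints(cv2.minAreaRect(c)); P=np.array([ray(C,p,.034) for p in bx]); print("case",st[i],P.mean(0).round(4),P[:,:2].round(3).tolist())
g=im.max(2)
for nm,u,v,h in(("dS",326,254,.068),("dM",395,313,.078),("dL",457,315,.088),("fM",455,244,.072),("fL",470,388,.082),("fS",327,382,.064)):
    u,v=int(u/k),int(v/k); s=g[v-9:v+10,u-9:u+10]; d=(s<70).astype(np.uint8)
    n,l2,st2,ce2=cv2.connectedComponentsWithStats(d)
    if n>1:
        j=1+np.argmin([np.hypot(*(q-9)) for q in ce2[1:]]); p=ce2[j]+[u-9,v-9]; print(nm,st2[j,4],p.round(1),ray(C,p,h)[:2].round(4))
    else: print(nm,s.min())
p=[ray(C,np.array(q)/k,.04)[:2].round(3).tolist() for q in((580,290),(616,300),(572,415),(528,398))]; print("rack",p)
E
```

```text
caddy [0.5169 0.3162 0.018 ] [[0.582, 0.398], [0.578, 0.235], [0.452, 0.235], [0.457, 0.396]]
case [192 180  23  35 502] [0.5687 0.1165 0.034 ] [[0.535, 0.148], [0.615, 0.122], [0.603, 0.085], [0.522, 0.111]]
dS 2 [207.5 162. ] [0.6513 0.1017]
dM 11 [252.5 199.6] [ 0.5536 -0.0075]
dL 25 [292.6 201.4] [ 0.5459 -0.1039]
fM 58 [290.9 155.5] [ 0.6625 -0.1063]
fL 95 [300.9 248.4] [ 0.4324 -0.1204]
fS 23 [208.6 244.4] [0.448  0.1023]
rack [[0.586, -0.316], [0.568, -0.375], [0.383, -0.29], [0.412, -0.22]]
```

```bash
cat > go.py <<'E'
import sys; from h import *
def go(x,y,z,yaw=None):
    s=r.sense(); R=np.array(s["ee_rot"]); p=np.array(s["tcp_pos"])
    cur=np.degrees(np.arctan2(R[1,1],R[0,1]))
    d=0 if yaw is None else (yaw-cur+180)%360-180
    Rn=cv2.Rodrigues(np.array([0,0,np.radians(d)]))[0]@R
    print("t",round(s["time_s"],1),"tcp",p.round(4),"yaw",cur.round(2),"w",round(s["gripper_width"]*87,1),"az",round(-d/6,2),"shift",(Rn.T@(np.array([x,y,z])-p)).round(4),"j6",round(s["joints"][5]))
if __name__=="__main__": go(*map(float,sys.argv[1:]))
E
python3 go.py .569 .1165 .18 72
```

```text
t 0.1 tcp [ 0.263  -0.5664  0.2216] yaw 114.9 w 87.2 az 7.15 shift [-0.08    0.7439  0.043 ] j6 -15
```

```bash
python3 -m handwheel '[[[0,0,1.19,0,0,0,0.087],[0,0,1.19,0,0,0,0.087],[0,0,1.19,0,0,0,0.087],[0,0,1.19,0,0,0,0.087],[0,0,1.19,0,0,0,0.087],[0,0,1.2,0,0,0,0.087]]]'
python3 -m handwheel '[[[0,0,0,-0.0044,0.0413,0,0.087],[0,0,0,-0.0044,0.0413,0,0.087],[0,0,0,-0.0044,0.0413,0,0.087],[0,0,0,-0.0044,0.0413,0,0.087],[0,0,0,-0.0044,0.0413,0,0.087],[0,0,0,-0.0044,0.0413,0,0.087],[0,0,0,-0.0044,0.0413,0,0.087],[0,0,0,-0.0044,0.0413,0,0.087],[0,0,0,-0.0044,0.0413,0,0.087]]]' >/dev/null
python3 -m handwheel '[[[0,0,0,-0.0044,0.0413,0.005,0.087],[0,0,0,-0.0044,0.0413,0.005,0.087],[0,0,0,-0.0044,0.0413,0.005,0.087],[0,0,0,-0.0044,0.0413,0.005,0.087],[0,0,0,-0.0044,0.0413,0.005,0.087],[0,0,0,-0.0044,0.0413,0.005,0.087],[0,0,0,-0.0044,0.0413,0.005,0.087],[0,0,0,-0.0044,0.0413,0.005,0.087],[0,0,0,-0.0044,0.0413,0.003,0.087],[0,0,0,0,0,0,0.087],[0,0,0,0,0,0,0.087]]]'
python3 - <<'E'
from h import *
C,im=snap("wrist","w1"); print(proj(C,[.569,.1165,.034]), proj(C,[.6513,.1017,.07]))
E
python3 go.py .569 .1165 .018 72
```

```text
time_s: 0.7
tcp_pos: [0.2631, -0.5665, 0.2219]
ee_rot: [[-0.949, 0.314, -0.001], [0.314, 0.949, 0.001], [0.001, 0.001, -1.0]]
wrist_force: [-0.7, 0.2, -0.0]
gripper_width: 1.0
gripper_force: 0.0
time_s: 2.7
tcp_pos: [0.5678, 0.1164, 0.1785]
ee_rot: [[-0.952, 0.308, -0.002], [0.308, 0.952, -0.001], [0.002, -0.001, -1.0]]
wrist_force: [0.3, -0.6, -1.1]
gripper_width: 0.997
gripper_force: 0.0
[256.76759216 185.47495151] [267.06929645 267.80983605]
t 2.8 tcp [0.5675 0.1155 0.1789] yaw 72.03 w 86.9 az 0.0 shift [-0.0013  0.0016  0.1609] j6 -135
```

View pics/w1.png

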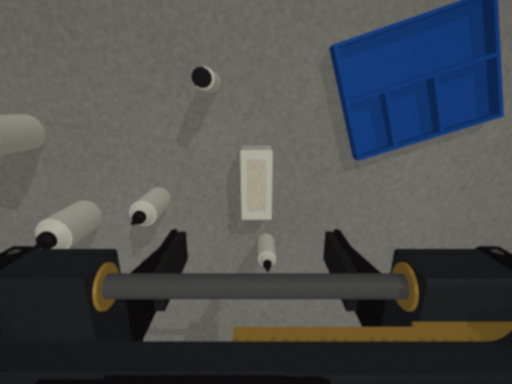

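The wrist view shows the case centred at (256,184), upright between the fingers and close to the predicted (257,185). The caddy is at top right. I'll descend and grip.

```bash
python3 -m handwheel '[[[0,0,0,-0.001,0.001,0.03,0.087],[0,0,0,0,0,0.03,0.087],[0,0,0,0,0,0.03,0.087],[0,0,0,0,0,0.03,0.087],[0,0,0,0,0,0.02,0.087],[0,0,0,0,0,0.02,0.087],[0,0,0,0,0,0,0.02],[0,0,0,0,0,0,0.02],[0,0,0,0,0,0,0.02],[0,0,0,0,0,0,0.02],[0,0,0,0,0,0,0.02],[0,0,0,0,0,0,0.02]]]'
python3 -m handwheel '[[[0,0,0,0,0,0,0.02],[0,0,0,0,0,0,0.02],[0,0,0,0,0,0,0.02],[0,0,0,0,0,0,0.02]]]'; python3 go.py .485 .317 .12 178.6
```

```text
time_s: 3.95
tcp_pos: [0.5697, 0.1166, 0.0202]
ee_rot: [[-0.951, 0.309, 0.001], [0.309, 0.951, 0.001], [-0.001, 0.001, -1.0]]
wrist_force: [-0.8, -0.4, 0.4]
gripper_width: 0.541
gripper_force: 0.0
time_s: 4.35
tcp_pos: [0.5695, 0.1166, 0.0198]
ee_rot: [[-0.951, 0.309, 0.0], [0.309, 0.951, 0.0], [-0.0, 0.0, -1.0]]
wrist_force: [-0.6, 0.3, 2.3]
gripper_width: 0.411
gripper_force: 30.0
t 4.3 tcp [0.5695 0.1166 0.0198] yaw 72.02 w 35.7 az -17.76 shift [-0.1983  0.0894 -0.1002] j6 -136
```

```bash
python3 -m handwheel '[[[0,0,0,0,0,-0.02,0.02],[0,0,0,0,0,-0.04,0.02],[0,0,0,0,0,-0.04,0.02],[0,0,-1.2,0,0,-0.02,0.02],[0,0,-1.38,0,0,0,0.02],[0,0,-1.38,0,0,0,0.02],[0,0,-1.38,0,0,0,0.02],[0,0,-1.38,0,0,0,0.02],[0,0,-1.38,0,0,0,0.02],[0,0,-1.38,0,0,0,0.02],[0,0,-1.38,0,0,0,0.02],[0,0,-1.38,0,0,0,0.02]]]' >/dev/null
python3 -m handwheel '[[[0,0,-1.38,0,0,0,0.02],[0,0,-1.38,0,0,0,0.02],[0,0,-1.38,0,0,0,0.02],[0,0,-1.38,0,0,0,0.02],[0,0,0,-0.033,0.0149,0,0.02],[0,0,0,-0.033,0.0149,0,0.02],[0,0,0,-0.033,0.0149,0,0.02],[0,0,0,-0.033,0.0149,0,0.02],[0,0,0,-0.033,0.0149,0,0.02],[0,0,0,-0.033,0.0149,0,0.02],[0,0,0,0,0,0,0.02],[0,0,0,0,0,0,0.02]]]'
python3 - <<'E'
from h import *
C,im=snap("wrist","w2")
im=im.astype(int); m=((im[:,:,0]-im[:,:,2]>40)).astype(np.uint8)
c=max(cv2.findContours(m,0,2)[0],key=cv2.contourArea); x=cv2.boundingRect(c); print(x)
E
python3 go.py .485 .317 .12 178.6
```

```text
time_s: 6.75
tcp_pos: [0.4844, 0.3169, 0.1391]
ee_rot: [[-0.023, -1.0, -0.001], [-1.0, 0.023, -0.001], [0.001, 0.001, -1.0]]
wrist_force: [0.3, 0.1, -0.9]
gripper_width: 0.409
gripper_force: 30.0
(153, 108, 131, 153)
t 6.8 tcp [0.4847 0.3162 0.1391] yaw 178.58 w 35.3 az -0.0 shift [-0.0008 -0.0003  0.0191] j6 -51
```

View pics/w2.png

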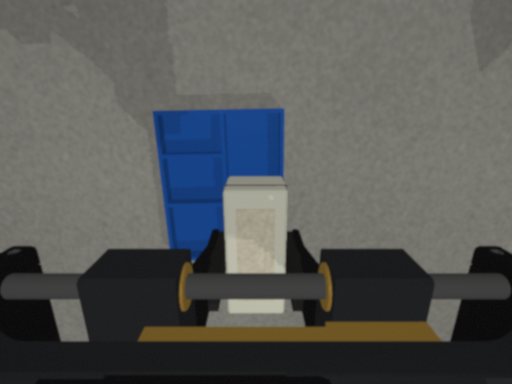

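The wrist view shows the case held at (256,245) over the caddy, whose far rim corners are at about (154,110) and (284,109). I'll check the rim against the estimate.

```bash
python3 - <<'E'
from h import *
C=cal("wrist")
c0=np.array([.5169,.3162]); a=np.radians(-91.4); X=np.array([np.cos(a),np.sin(a)]);Y=np.array([-X[1],X[0]])
for x,y in((-81,63),(-81,-63),(0,-63),(-77,-3)): print("pred",x,y,proj(C,[*(c0+(x*X+y*Y)/1000),.018]).round(1))
im=cv2.imread("pics/w2.png").astype(int); m=(im[:,:,0]-im[:,:,2]>40)
for v in(112,120,140,160,170): u=np.where(m[v])[0]; print(v,u.min(),u.max(),ray(C,(u.min(),v),.018)[:2].round(4),ray(C,(u.max()+1,v),.018)[:2].round(4))
u=[ (q,np.where(m[:,q])[0].min()) for q in(165,200,240,275)]; print([ray(C,q,.018)[:2].round(4).tolist() for q in u])
E
```

```text
pred -81 63 [170.5 260.8]
pred -81 -63 [282.2 260.6]
pred 0 -63 [284.4 192. ]
pred -77 -3 [228.9 257.6]
112 153 283 [0.58   0.2345] [0.4548 0.2376]
120 154 283 [0.58   0.2419] [0.4548 0.2451]
140 156 283 [0.5806 0.2609] [0.4546 0.2641]
160 159 283 [0.5802 0.2808] [0.4545 0.284 ]
170 160 283 [0.5805 0.2911] [0.4545 0.2943]
[[0.5684, 0.2339], [0.535, 0.2338], [0.4968, 0.2339], [0.4634, 0.2338]]
```

```bash
python3 -m handwheel '[[[0,0,-0.23,0.001,-0.001,0.03,0.02],[0,0,0,0,0,0.03,0.02],[0,0,0,0,0,0.025,0.02],[0,0,0,0,0,0.01,0.02],[0,0,0,0,0,0.01,0.02],[0,0,0,0,0,0.005,0.02],[0,0,0,0,0,0.004,0.02],[0,0,0,0,0,0,0.02],[0,0,0,0,0,0,0.02]]]'; python3 go.py .4855 .3148 .0225 180
```

```text
time_s: 7.7
tcp_pos: [0.4863, 0.316, 0.0262]
ee_rot: [[-0.001, -1.0, 0.001], [-1.0, 0.001, 0.001], [-0.001, -0.001, -1.0]]
wrist_force: [-0.4, -0.4, -1.0]
gripper_width: 0.415
gripper_force: 30.0
t 7.7 tcp [0.4863 0.316  0.0262] yaw 179.96 w 36.1 az -0.01 shift [0.0012 0.0008 0.0037] j6 -49
```

```bash
python3 -m handwheel '[[[0,0,0,0,0,0.003,0.02],[0,0,0,0,0,0,0.02],[0,0,0,0,0,0,0.06],[0,0,0,0,0,0,0.06],[0,0,0,0,0,0,0.06],[0,0,0,0,0,0,0.06],[0,0,0,0,0,-0.01,0.06],[0,0,0,0,0,-0.03,0.06],[0,0,0,0,0,-0.04,0.06],[0,0,0,0,0,-0.04,0.06],[0,0,0,0,0,-0.04,0.06],[0,0,0,0,0,-0.03,0.06]]]'
python3 go.py .546 -.104 .2 180
python3 - <<'E'
from h import *
C,im=snap("wrist","w3")
E
```

```text
time_s: 8.9
tcp_pos: [0.4865, 0.3159, 0.2166]
ee_rot: [[-0.001, -1.0, 0.003], [-1.0, 0.001, 0.003], [-0.003, -0.003, -1.0]]
wrist_force: [0.2, 0.2, 0.0]
gripper_width: 0.687
gripper_force: 0.0
t 8.9 tcp [0.4865 0.3159 0.2166] yaw 179.97 w 59.7 az -0.0 shift [ 0.4199 -0.0594  0.0156] j6 -49
```

View pics/w3.png

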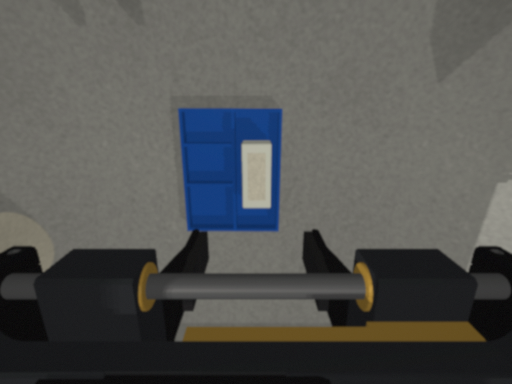

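The case lies flat in the trough at (256,174), and the whole caddy is visible (180–282, 108–231). I'll measure it and move to the large dropper.

```bash
python3 - <<'E'
from h import *
C=cal("wrist")
im=cv2.imread("pics/w3.png").astype(int); m=(im[:,:,0]-im[:,:,2]>40).astype(np.uint8)
c=max(cv2.findContours(m,0,2)[0],key=cv2.contourArea).reshape(-1,2)
P=np.array([ray(C,p+.0,.018)[:2] for p in c]); print(cv2.minAreaRect((P*1000).astype(np.float32)),P.min(0),P.max(0))
E
python3 -m handwheel '[[[0,0,0,0.042,-0.006,0,0.087],[0,0,0,0.042,-0.006,0,0.087],[0,0,0,0.042,-0.006,0,0.087],[0,0,0,0.042,-0.006,0,0.087],[0,0,0,0.042,-0.006,0,0.087],[0,0,0,0.042,-0.006,0,0.087],[0,0,0,0.042,-0.006,0,0.087],[0,0,0,0.042,-0.006,0,0.087],[0,0,0,0.042,-0.006,0,0.087],[0,0,0,0.042,-0.006,0,0.087],[0,0,0,0,0,0,0.087],[0,0,0,0,0,0,0.087]]]'
python3 - <<'E'
from h import *
C,im=snap("wrist","w4"); print(proj(C,[.546,-.104,.088]),proj(C,[.546,-.104,.0]))
E
python3 go.py .546 -.104 .032 180
```

```text
((522.308349609375, 320.072265625), (166.36114501953125, 128.6359100341797), 89.80491638183594) [0.45782634 0.23695678] [0.58684212 0.40311531]
time_s: 10.15
tcp_pos: [0.5453, -0.1055, 0.2127]
ee_rot: [[-0.003, -1.0, 0.0], [-1.0, 0.003, 0.0], [-0.0, -0.0, -1.0]]
wrist_force: [0.2, 0.1, -0.6]
gripper_width: 1.001
gripper_force: 0.0
[254.26440871 191.57696735] [254.33083361 172.64081139]
t 10.2 tcp [ 0.5454 -0.1046  0.2128] yaw 179.91 w 87.0 az -0.01 shift [-0.0005 -0.0005  0.1808] j6 -6
```

View pics/w4.png

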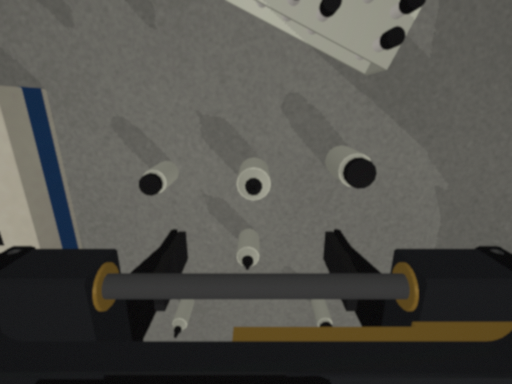

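The large dropper shows at (254,185), with its pointed tip centred between the fingers and slightly towards +tool x. The flat caps at (151,184) and (359,172) are clear of the fingers. I'll descend and grip.

```bash
python3 -m handwheel '[[[0,0,0,0.002,0,0.03,0.087],[0,0,0,0,0,0.04,0.087],[0,0,0,0,0,0.04,0.087],[0,0,0,0,0,0.03,0.087],[0,0,0,0,0,0.02,0.087],[0,0,0,0,0,0.02,0.087],[0,0,0,0,0,0,0.02],[0,0,0,0,0,0,0.02],[0,0,0,0,0,0,0.02],[0,0,0,0,0,0,0.02],[0,0,0,0,0,0,0.02],[0,0,0,0,0,0,0.02]]]' >/dev/null
python3 -m handwheel '[[[0,0,0,0,0,0,0.02],[0,0,0,0,0,0,0.02],[0,0,0,0,0,-0.02,0.02],[0,0,0,0,0,-0.04,0.02],[0,0,0,0,0,-0.04,0.02],[0,0,0,0,0,0,0.02],[0,0,0,0,0,0,0.02]]]'
python3 go.py .5465 .362 .14 180
python3 - <<'E'
from h import *
C,im=snap("top","t2"); b,g,rr=[im[:,:,i].astype(int) for i in range(3)]
m=((b-rr>50)).astype(np.uint8); m[:180]=0
c=max(cv2.findContours(m,0,2)[0],key=cv2.contourArea)
P=np.array([ray(C,p,.018)[:2] for p in c.reshape(-1,2)]); print(cv2.minAreaRect((P*1000).astype(np.float32)))
E
```

```text
time_s: 12.1
tcp_pos: [0.5455, -0.1063, 0.1331]
ee_rot: [[-0.001, -1.0, 0.001], [-1.0, 0.001, 0.001], [-0.001, -0.001, -1.0]]
wrist_force: [-0.5, -0.2, -1.4]
gripper_width: 0.451
gripper_force: 30.0
t 12.1 tcp [ 0.5455 -0.1063  0.1331] yaw 179.92 w 39.2 az -0.01 shift [-0.4683 -0.001  -0.0065] j6 -6
((517.7382202148438, 315.8130798339844), (161.39610290527344, 124.50341796875), 89.99976348876953)
```

```bash
python3 -m handwheel '[[[0,0,0,0,0,-0.03,0.02],[0,0,0,-0.02,0,-0.01,0.02],[0,0,0,-0.04,0,0,0.02],[0,0,0,-0.045,0,0,0.02],[0,0,0,-0.045,0,0,0.02],[0,0,0,-0.045,0,0,0.02],[0,0,0,-0.045,0,0,0.02],[0,0,0,-0.045,0,0,0.02],[0,0,0,-0.045,0,0,0.02],[0,0,0,-0.045,0,0,0.02],[0,0,0,-0.045,0,0,0.02],[0,0,0,-0.03,-0.001,0,0.02]]]' >/dev/null
python3 -m handwheel '[[[0,0,0,-0.018,0,0,0.02],[0,0,0,0,0,0,0.02],[0,0,0,0,0,0,0.02]]]'
python3 go.py .5467 .3625 .0361 180
python3 - <<'E'
from h import *
C,im=snap("wrist","w5")
E
```

```text
time_s: 13.65
tcp_pos: [0.5464, 0.3605, 0.1711]
ee_rot: [[-0.001, -1.0, -0.002], [-1.0, 0.001, -0.002], [0.002, 0.002, -1.0]]
wrist_force: [-0.4, -0.9, -1.2]
gripper_width: 0.452
gripper_force: 30.0
t 13.7 tcp [0.5464 0.3605 0.1711] yaw 179.94 w 39.3 az -0.01 shift [-0.0023 -0.0006  0.135 ] j6 -48
```

View pics/w5.png

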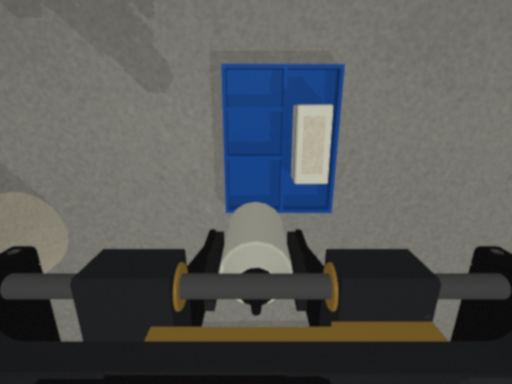

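The large bottle's bottom is at (256,210), and the widest bay spans about u 228–282, v 156–210. I'll check that numerically before lowering.

```bash
python3 - <<'E'
from h import *
C=cal("wrist"); im=cv2.imread("pics/w5.png").astype(int); m=(im[:,:,0]-im[:,:,2]>40)
v=np.where(m[:,240][:200])[0]; print("far edge",v.min(),ray(C,(240,v.min()),.018)[:2])
v=np.where(m[:230,300])[0]; print("near edge",v.max(),ray(C,(300,v.max()+1),.018)[:2])
for v in(100,190): u=np.where(m[v])[0]; print(ray(C,(u.min(),v),.018)[:2],ray(C,(u.max()+1,v),.018)[:2])
print(proj(C,[.5464,.3605,.003]))
E
```

```text
far edge 64 [0.5612144  0.23459119]
near edge 212 [0.49273729 0.39685961]
[0.58079911 0.2692182 ] [0.4542781  0.26946488]
[0.58102283 0.36803558] [0.45456537 0.36842909]
[254.82488077 180.35953442]
```

```bash
python3 -m handwheel '[[[0,0,0,-0.002,0,0.03,0.02],[0,0,0,0,0,0.04,0.02],[0,0,0,0,0,0.03,0.02],[0,0,0,0,0,0.015,0.02],[0,0,0,0,0,0.01,0.02],[0,0,0,0,0,0.005,0.02],[0,0,0,0,0,0,0.02],[0,0,0,0,0,0,0.02]]]'; python3 go.py .5467 .3627 .0361 180
```

```text
time_s: 14.5
tcp_pos: [0.5478, 0.3641, 0.044]
ee_rot: [[-0.001, -1.0, 0.002], [-1.0, 0.001, 0.002], [-0.002, -0.002, -1.0]]
wrist_force: [0.6, -0.2, -0.7]
gripper_width: 0.452
gripper_force: 30.0
t 14.5 tcp [0.5478 0.3641 0.044 ] yaw 179.96 w 39.3 az -0.01 shift [0.0014 0.0011 0.0079] j6 -48
```

```bash
python3 -m handwheel '[[[0,0,0,0.001,0,0.004,0.02],[0,0,0,0,0,0.003,0.02],[0,0,0,0,0,0,0.02],[0,0,0,0,0,0,0.02],[0,0,0,0,0,0,0.048],[0,0,0,0,0,0,0.048],[0,0,0,0,0,0,0.048]]]'
python3 -m handwheel '[[[0,0,0,0,0,-0.01,0.048],[0,0,0,0,0,-0.02,0.048],[0,0,0,0,0,-0.03,0.048],[0,0,0,0,0,-0.04,0.048],[0,0,0,0,0,-0.04,0.048],[0,0,0,0,0,-0.02,0.048],[0,0,0,0,0,0,0.087],[0,0,0,0,0,0,0.087]]]'
python3 - <<'E'
from h import *
C,im=snap("wrist","w6")
E
python3 go.py .5536 -.0075 .2 180
```

```text
time_s: 15.2
tcp_pos: [0.5469, 0.3624, 0.0354]
ee_rot: [[-0.001, -1.0, -0.0], [-1.0, 0.001, -0.0], [0.0, 0.0, -1.0]]
wrist_force: [-0.4, 0.3, 0.2]
gripper_width: 0.54
gripper_force: 0.0
time_s: 16.0
tcp_pos: [0.5467, 0.3624, 0.1959]
ee_rot: [[-0.001, -1.0, -0.0], [-1.0, 0.001, 0.001], [-0.001, 0.0, -1.0]]
wrist_force: [-1.0, 0.1, -0.6]
gripper_width: 0.656
gripper_force: 0.0
t 16.1 tcp [0.5463 0.362  0.1946] yaw 179.93 w 61.0 az -0.01 shift [ 0.3695 -0.0073 -0.0051] j6 -48
```

View pics/w6.png

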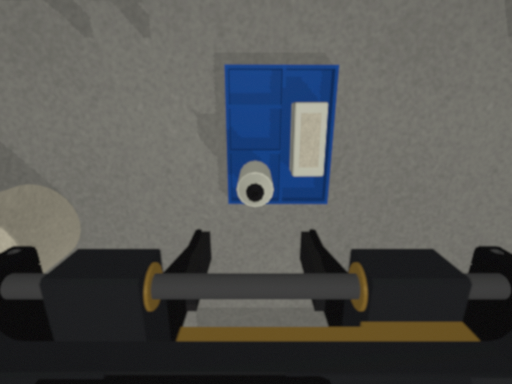

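The large dropper stands in the widest bay at (255,187). Next is the medium one.

```bash
python3 -m handwheel '[[[0,0,0,0.037,-0.0007,0,0.087],[0,0,0,0.037,-0.0007,0,0.087],[0,0,0,0.037,-0.0007,0,0.087],[0,0,0,0.037,-0.0007,0,0.087],[0,0,0,0.037,-0.0007,0,0.087],[0,0,0,0.037,-0.0007,0,0.087],[0,0,0,0.037,-0.0007,0,0.087],[0,0,0,0.037,-0.0007,0,0.087],[0,0,0,0.037,-0.0007,0,0.087],[0,0,0,0.037,-0.0007,0,0.087],[0,0,0,0,0,0,0.087],[0,0,0,0,0,0,0.087]]]' >/dev/null
python3 - <<'E'
from h import *
C,im=snap("wrist","w7"); print(proj(C,[.5536,-.0075,.056]),proj(C,[.5536,-.0075,.0]))
s=im[100:250,170:340]; w=((s.min(2)>125)).astype(np.uint8); n,l,st,ce=cv2.connectedComponentsWithStats(w)
for i in range(1,n):
    if st[i,4]>60: print(st[i]+[170,100,0,0,0],ce[i]+[170,100])
E
python3 go.py .5536 -.0075 .03 180
```

```text
[253.86684557 187.62182938] [253.83794429 175.58759173]
[240 174  26  26 273] [254.54578755 184.57875458]
t 17.3 tcp [ 0.5532 -0.0076  0.1943] yaw 179.92 w 87.2 az -0.01 shift [-1.000e-04 -8.000e-04  1.643e-01] j6 -16
```

View pics/w7.png

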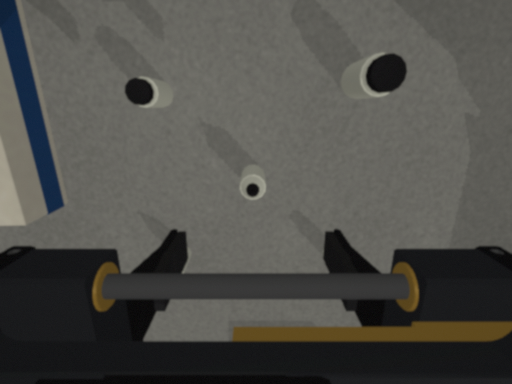

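The medium dropper is at (253,187), as predicted, and its surroundings are clear. I'll grip it and carry it to the middle bay at (.5467, .3157-.011=.3047).

```bash
python3 -m handwheel '[[[0,0,0,0,0,0.03,0.087],[0,0,0,0,0,0.04,0.087],[0,0,0,0,0,0.04,0.087],[0,0,0,0,0,0.025,0.087],[0,0,0,0,0,0.02,0.087],[0,0,0,0,0,0.012,0.087],[0,0,0,0,0,0,0.01],[0,0,0,0,0,0,0.01],[0,0,0,0,0,0,0.01],[0,0,0,0,0,0,0.01],[0,0,0,0,0,0,0.01],[0,0,0,0,0,0,0.01]]]' >/dev/null
python3 -m handwheel '[[[0,0,0,0,0,0,0.01],[0,0,0,0,0,0,0.01],[0,0,0,0,0,0,0.01],[0,0,0,0,0,0,0.01]]]'
python3 -m handwheel '[[[0,0,0,0,0,-0.02,0.01],[0,0,0,0,0,-0.04,0.01],[0,0,0,0,0,-0.04,0.01],[0,0,0,0,0,-0.05,0.01],[0,0,0,0,0,0,0.01],[0,0,0,0,0,0,0.01]]]'
python3 go.py .5467 .3047 .18 180
```

```text
time_s: 18.9
tcp_pos: [0.5539, -0.0075, 0.0286]
ee_rot: [[-0.001, -1.0, 0.0], [-1.0, 0.001, 0.0], [-0.0, -0.0, -1.0]]
wrist_force: [0.8, 0.0, 0.4]
gripper_width: 0.338
gripper_force: 29.9
time_s: 19.5
tcp_pos: [0.554, -0.0072, 0.1798]
ee_rot: [[-0.001, -1.0, 0.003], [-1.0, 0.001, 0.001], [-0.001, -0.003, -1.0]]
wrist_force: [-1.7, -0.6, -0.9]
gripper_width: 0.34
gripper_force: 29.9
t 19.5 tcp [ 0.554  -0.0072  0.1798] yaw 179.94 w 29.6 az -0.01 shift [-3.119e-01  7.300e-03  2.000e-04] j6 -16
```

```bash
python3 -m handwheel '[[[0,0,0,-0.03,0.001,0,0.01],[0,0,0,-0.04,0.001,0,0.01],[0,0,0,-0.045,0.001,0,0.01],[0,0,0,-0.045,0.001,0,0.01],[0,0,0,-0.045,0.001,0,0.01],[0,0,0,-0.045,0.001,0,0.01],[0,0,0,-0.04,0.001,0,0.01],[0,0,0,-0.022,0,0,0.01],[0,0,0,0,0,0,0.01],[0,0,0,0,0,0,0.01]]]' >/dev/null
python3 go.py .5467 .3047 .0316 180
python3 - <<'E'
from h import *
C,im=snap("wrist","w8")
im=im.astype(int); m=(im[:,:,0]-im[:,:,2]>40)
v=np.where(m[:,235][:200])[0]; print("far edge",v.min(),ray(C,(235,v.min()),.018)[:2])
for v in(90,130): u=np.where(m[v])[0]; print(u.min(),u.max(),ray(C,(u.min(),v),.018)[:2],ray(C,(u.max()+1,v),.018)[:2])
E
```

```text
t 20.5 tcp [0.5462 0.3039 0.1769] yaw 179.96 w 29.3 az -0.01 shift [-0.0012 -0.0009  0.1453] j6 -44
far edge 120 [0.56741201 0.2335772 ]Traceback (most recent call last):
  File "<stdin>", line 5, in <module>
    return umr_minimum(a, axis, None, out, keepdims, initial, where)
ValueError: zero-size array to reduction operation minimum which has no identity
```

View pics/w8.png

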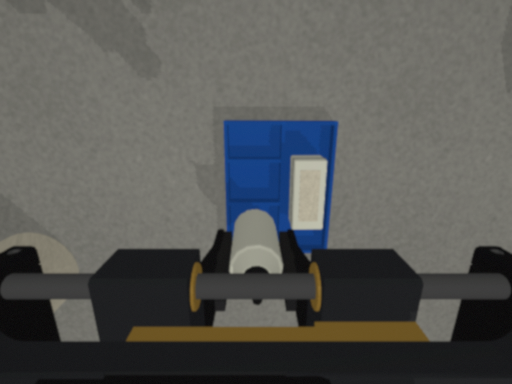

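The caddy hasn't moved: its far rim is at v 120, and the middle bay spans v 159–200. The medium bottle lines up with that bay, so I'll lower it.

```bash
python3 -m handwheel '[[[0,0,0,-0.001,0,0.03,0.01],[0,0,0,0,0,0.04,0.01],[0,0,0,0,0,0.03,0.01],[0,0,0,0,0,0.02,0.01],[0,0,0,0,0,0.01,0.01],[0,0,0,0,0,0.006,0.01],[0,0,0,0,0,0,0.01],[0,0,0,0,0,0,0.01]]]'; python3 go.py .5467 .3047 .0316 180
```

```text
time_s: 21.35
tcp_pos: [0.5477, 0.3057, 0.0438]
ee_rot: [[-0.001, -1.0, 0.002], [-1.0, 0.001, 0.001], [-0.001, -0.002, -1.0]]
wrist_force: [-0.1, -1.0, -0.3]
gripper_width: 0.335
gripper_force: 29.9
t 21.4 tcp [0.5477 0.3057 0.0438] yaw 179.95 w 29.2 az -0.01 shift [0.0011 0.0011 0.0122] j6 -44
```

```bash
python3 -m handwheel '[[[0,0,0,0.001,0,0.004,0.01],[0,0,0,0,0,0.004,0.01],[0,0,0,0,0,0.002,0.01],[0,0,0,0,0,0,0.01],[0,0,0,0,0,0,0.01]]]'; python3 go.py .5467 .3047 .0316 180
```

```text
time_s: 21.85
tcp_pos: [0.547, 0.3046, 0.0325]
ee_rot: [[-0.001, -1.0, 0.0], [-1.0, 0.001, -0.0], [0.0, -0.0, -1.0]]
wrist_force: [-0.7, 0.4, -0.7]
gripper_width: 0.338
gripper_force: 29.9
t 21.9 tcp [0.547  0.3046 0.0325] yaw 179.96 w 29.4 az -0.01 shift [-0.0001  0.0003  0.0009] j6 -44
```

```bash
python3 -m handwheel '[[[0,0,0,0,0,0.001,0.01],[0,0,0,0,0,0,0.04],[0,0,0,0,0,0,0.04],[0,0,0,0,0,0,0.04],[0,0,0,0,0,0,0.04],[0,0,0,0,0,-0.01,0.04],[0,0,0,0,0,-0.02,0.04],[0,0,0,0,0,-0.04,0.04],[0,0,0,0,0,-0.04,0.04],[0,0,0,0,0,-0.05,0.04],[0,0,0,0,0,0,0.087],[0,0,0,0,0,0,0.087]]]'
python3 go.py .6513 .1017 .19 180
```

```text
time_s: 23.05
tcp_pos: [0.5474, 0.305, 0.1941]
ee_rot: [[-0.001, -1.0, 0.003], [-1.0, 0.001, 0.003], [-0.003, -0.003, -1.0]]
wrist_force: [0.0, -0.7, -0.9]
gripper_width: 0.564
gripper_force: 0.0
t 23.1 tcp [0.5474 0.305  0.1941] yaw 179.94 w 49.0 az -0.01 shift [ 0.2033 -0.1039  0.0038] j6 -44
```

```bash
python3 -m handwheel '[[[0,0,0,0.03,-0.015,0,0.087],[0,0,0,0.03,-0.015,0,0.087],[0,0,0,0.03,-0.015,0,0.087],[0,0,0,0.03,-0.015,0,0.087],[0,0,0,0.03,-0.015,0,0.087],[0,0,0,0.03,-0.015,0,0.087],[0,0,0,0.022,-0.013,0,0.087],[0,0,0,0,0,0,0.087],[0,0,0,0,0,0,0.087]]]' >/dev/null
python3 - <<'E'
from h import *
C,im=snap("wrist","w9"); print(proj(C,[.6513,.1017,.05]),proj(C,[.6513,.1017,.0]))
E
python3 go.py .6513 .1017 .026 180
```

```text
[252.485894   186.35934343] [252.63934661 175.66308562]
t 24.0 tcp [0.6491 0.1025 0.1903] yaw 179.94 w 87.1 az -0.01 shift [ 0.0007 -0.0026  0.1643] j6 -23
```

View pics/w9.png

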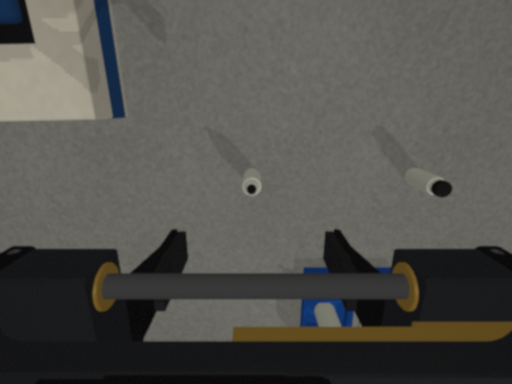

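The small dropper is at (252,186), matching the prediction. The big box is about 130 px away and clear. I'll grip it and lift.

```bash
python3 -m handwheel '[[[0,0,0,0,-0.002,0.03,0.087],[0,0,0,0,0,0.04,0.087],[0,0,0,0,0,0.04,0.087],[0,0,0,0,0,0.025,0.087],[0,0,0,0,0,0.02,0.087],[0,0,0,0,0,0.008,0.087],[0,0,0,0,0,0,0.005],[0,0,0,0,0,0,0.005],[0,0,0,0,0,0,0.005],[0,0,0,0,0,0,0.005],[0,0,0,0,0,0,0.005],[0,0,0,0,0,0,0.005]]]' >/dev/null
python3 -m handwheel '[[[0,0,0,0,0,0,0.005],[0,0,0,0,0,0,0.005],[0,0,0,0,0,0,0.005],[0,0,0,0,0,0,0.005],[0,0,0,0,0,0,0.005],[0,0,0,0,0,0,0.005]]]'
python3 -m handwheel '[[[0,0,0,0,0,-0.02,0.005],[0,0,0,0,0,-0.04,0.005],[0,0,0,0,0,-0.04,0.005],[0,0,0,0,0,-0.05,0.005],[0,0,0,0,0,0,0.005],[0,0,0,0,0,0,0.005]]]'
python3 go.py .5467 .2577 .18 180
```

```text
time_s: 25.8
tcp_pos: [0.6518, 0.1024, 0.0285]
ee_rot: [[-0.001, -1.0, -0.0], [-1.0, 0.001, -0.0], [0.0, 0.0, -1.0]]
wrist_force: [-0.3, 0.9, -0.0]
gripper_width: 0.24
gripper_force: 30.0
time_s: 26.4
tcp_pos: [0.6522, 0.1028, 0.1803]
ee_rot: [[-0.001, -1.0, 0.003], [-1.0, 0.001, 0.002], [-0.002, -0.003, -1.0]]
wrist_force: [-1.2, 0.5, -1.2]
gripper_width: 0.241
gripper_force: 30.0
t 26.4 tcp [0.6522 0.1028 0.1803] yaw 179.94 w 21.0 az -0.01 shift [-0.1549  0.1055  0.0003] j6 -23
```

```bash
python3 -m handwheel '[[[0,0,0,-0.025,0.017,0,0.005],[0,0,0,-0.03,0.02,0,0.005],[0,0,0,-0.03,0.021,0,0.005],[0,0,0,-0.03,0.021,0,0.005],[0,0,0,-0.025,0.017,0,0.005],[0,0,0,-0.015,0.009,0,0.005],[0,0,0,0,0,0,0.005],[0,0,0,0,0,0,0.005],[0,0,0,0,0,0,0.005]]]' >/dev/null
python3 go.py .5467 .2577 .0315 180
python3 - <<'E'
from h import *
C,im=snap("wrist","w10")
im=im.astype(int); m=(im[:,:,0]-im[:,:,2]>40)
c=max(cv2.findContours(m.astype(np.uint8),0,2)[0],key=cv2.contourArea); x,y,w,h=cv2.boundingRect(c); print(x,y,w,h,ray(C,(x+10,y),.018)[:2])
v=y+15; u=np.where(m[v])[0]; print(ray(C,(u.min(),v),.018)[:2],ray(C,(u.max()+1,v),.018)[:2])
E
```

```text
t 27.3 tcp [0.5473 0.2566 0.178 ] yaw 179.88 w 21.5 az -0.02 shift [-0.0012  0.0004  0.1465] j6 -41
226 161 110 88 [0.56864518 0.23200471]
[0.57952211 0.24961376] [0.45368752 0.24997496]
```

View pics/w10.png

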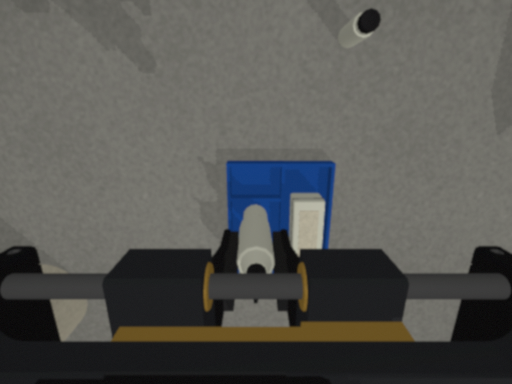

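The caddy hasn't moved: its rim starts at v 161, and the narrow bay is below the held bottle. I'll lower it.

```bash
python3 -m handwheel '[[[0,0,0,0,0,0.03,0.005],[0,0,0,0,0,0.04,0.005],[0,0,0,0,0,0.03,0.005],[0,0,0,0,0,0.02,0.005],[0,0,0,0,0,0.01,0.005],[0,0,0,0,0,0.006,0.005],[0,0,0,0,0,0.004,0.005],[0,0,0,0,0,0.003,0.005],[0,0,0,0,0,0,0.005],[0,0,0,0,0,0,0.005]]]'; python3 go.py .5467 .257 .0315 180
```

```text
time_s: 28.35
tcp_pos: [0.5473, 0.2578, 0.0363]
ee_rot: [[-0.001, -1.0, 0.001], [-1.0, 0.001, 0.001], [-0.001, -0.001, -1.0]]
wrist_force: [0.2, -0.1, -0.6]
gripper_width: 0.245
gripper_force: 30.0
t 28.4 tcp [0.5473 0.2578 0.0363] yaw 179.96 w 21.3 az -0.01 shift [0.0008 0.0006 0.0048] j6 -41
```

```bash
python3 -m handwheel '[[[0,0,0,0,0,0.003,0.005],[0,0,0,0,0,0.001,0.005],[0,0,0,0,0,0,0.005],[0,0,0,0,0,0,0.005],[0,0,0,0,0,0,0.032],[0,0,0,0,0,0,0.032],[0,0,0,0,0,0,0.032],[0,0,0,0,0,0,0.032]]]'
python3 -m handwheel '[[[0,0,0,0,0,-0.01,0.032],[0,0,0,0,0,-0.02,0.032],[0,0,0,0,0,-0.04,0.032],[0,0,0,0,0,-0.04,0.032],[0,0,0,0,0,-0.05,0.032],[0,0,0,0.03,0,0,0.05],[0,0,0,0.05,0,0,0.05],[0,0,0,0.05,0,0,0.05],[0,0,0,0.04,0,0,0.05],[0,0,0,0,0,0,0.05],[0,0,0,0,0,0,0.05],[0,0,0,0,0,0,0.05]]]'
python3 - <<'E'
from h import *
C,a=snap("scene","s9"); C,b=snap("top","t9")
b=cv2.resize(b[110:290,70:410],None,fx=2,fy=2,interpolation=cv2.INTER_CUBIC); a=cv2.resize(a[110:260,70:445],None,fx=680/375,fy=680/375,interpolation=cv2.INTER_CUBIC)[:235]
cv2.imwrite("pics/fin.png",np.vstack([b,a[:, :680]]))
E
```

```text
time_s: 29.15
tcp_pos: [0.547, 0.2575, 0.0316]
ee_rot: [[-0.001, -1.0, 0.0], [-1.0, 0.001, 0.0], [-0.0, -0.0, -1.0]]
wrist_force: [0.0, 0.1, 0.1]
gripper_width: 0.362
gripper_force: 0.0
time_s: 30.35
tcp_pos: [0.5471, 0.0881, 0.1921]
ee_rot: [[-0.0, -1.0, 0.001], [-1.0, 0.0, 0.0], [-0.0, -0.001, -1.0]]
wrist_force: [0.3, 0.3, 0.1]
gripper_width: 0.573
gripper_force: 0.0
```

View pics/fin.png

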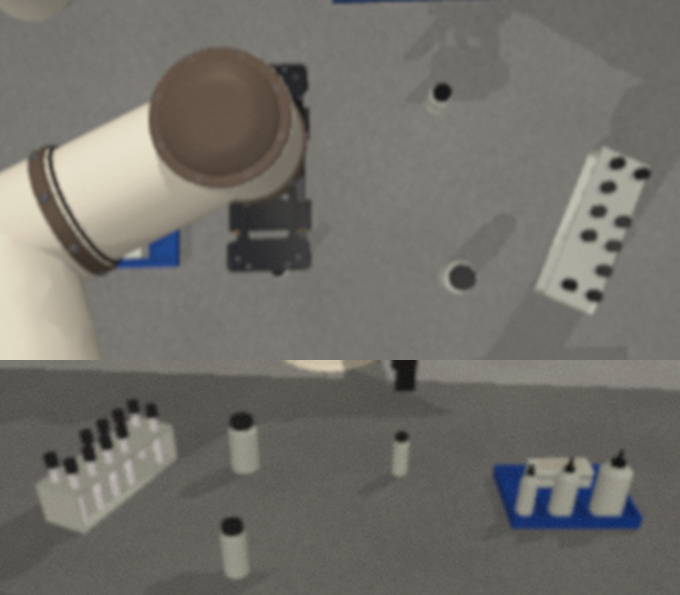

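The scene view (bottom half) shows all three droppers upright in their bays and the case in the trough. The flat caps and rack are unmoved, and the arm is clear.

```bash
python3 -c "
from station import r
print(r.finish_job())"
```

```text
the job is handed in; nothing more can be done
None
```

The job is handed in at about 30 s: the slide case is flat in the trough, the large, medium and small droppers stand upright in the widest, middle and narrowest bays, and the flat-capped bottles and tube rack were left where they stood.

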